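# Clamp the filter canister onto the vacuum manifold

### The job

Fit the white filter canister onto the bench vacuum manifold: lay its flange in the open lower half of the clamp, up against the manifold's black seal, swing the hinged half of the clamp ring over both flanges and press it fully shut, then swing the red-knobbed cam lever up and over until its hook holds the ring firmly tight. Go by feel: tighten the lever to a good firm resistance (about 15 N of hand force on the red knob), without forcing it, don't ram the canister, and leave the other things on the bench alone.

Things in the scene. Friction and masses are not known exactly. Their poses are not given: they have to be found in the camera images.
- canister_mid (a point): middle of the filter canister, the place to grasp it: white cylinder 48 mm in diameter, 130 mm long, level, with a black grip band here; 0.3 to 0.55 kg. Axes: y along the tube away from its flange, z up. It stands on two feet 46 mm wide, 32 mm before and 30 mm behind this point (25 mm free either way); their undersides are 55 mm below this point
- canister_face (a point): centre of the canister's flange face, 78 mm from canister_mid along -y, same axes. Steel flange 60 mm in diameter, 4 mm thick at the rim, its back tapered down to a 38 mm neck 13 mm behind the face
- canister: the whole canister; origin 55 mm below canister_mid, same axes
- manifold: fixed vacuum manifold with its clamp: grey base plate 158 x 276 x 20 mm, block with a round gauge at the -y end; origin on the bench right under port, axes as port. The canister's feet stand on the base plate (20 mm above the bench) when it is in place
- port (a point): centre of the manifold's flange face, tube axis level and 75 mm above the bench; x away from the robot, y along the tube to the side where the canister goes, z up. The canister belongs with canister_face here, axes parallel. A black spring seal stands out to y = 2 mm and yields under 3 to 20 N; the shut clamp draws the flange in to y = 0.4 mm
- ring_hinge (a point): hinge pin of the clamp ring, at x = +43 mm, z = 0 from port, along port's y. The ring (76 mm outside diameter, 32 mm wide, centred on port) has a fixed lower half, open upwards, with a tapered groove: from above a flange goes down freely with its face at y = 2 to 3.5 mm (up to 2 mm more is wedged in by the taper), with 1.5 mm play either way in x
- jaw (a joint): rad, upper half of the clamp ring: 0 = fully shut (hard stop), grows as its front end swings up and back. The hinge is stiff, it stays where it is left. Its groove meets the flange at 0.1 to 0.2; then press it shut against the seal with 10 to 20 N at ring_grip and then stays shut. Above 0.03 the lever's hook cannot pass over the keeper pin
- ring_grip (a point): middle of the forked lug at the free front end of the hinged half ring, 121 mm from ring_hinge: 16 mm high, 32 mm wide along port's y, to be pinched across that width. With jaw = 0 it lies at x = -78 mm, z = +9.5 mm from port; it travels round ring_hinge
- lever_pivot (a point): pivot of the cam lever, at x = -82 mm, z = -28 mm from port, pin along port's y
- lever (a joint): rad, dark steel cam lever: 0 = open, leaning out to the robot; grows as the red knob swings up and away from the robot. Loose (1 to 2 N) until its hook draws on the keeper pin in the lug. That pin is eccentric, set up to 3 mm higher or lower, so it comes tight anywhere from 0.5 to 1.25: only felt. Then 3 N more per mm at the knob: under 10 N it won't hold, 12 to 18 N is right, over 22 N strains it
- lever_grip (a point): middle of the lever's red ball knob, 23 mm in diameter with two flats 19 mm apart along port's y: pinch it firmly (about 40 N) across the flats and it pivots between the fingers. 88 mm from lever_pivot, round which it travels. With lever = 0 it lies at x = -80 mm, z = +37 mm from lever_pivot. The hook stays tight by friction when let go
- loupe: black eye loupe, 35 mm across, 32 mm high: leave it alone
- tape_roll: roll of blue tape lying flat, 112 mm across, 12 mm high: leave it alone
- cutters: orange-handled flush cutters lying on the bench, 125 mm long, 12 mm high: leave them alone
- caliper: digital caliper lying on the bench, 180 mm long: leave it alone

How it is judged:
On the way, in this order (a step that is already met when the one before it is completed fails the run):
1. the canister lies in the lower half of the clamp, flange against the seal, let go (horizontal distance between canister_face and port below 0.006 m and z of canister_face in the frame of port between -0.003 and 0.003 m and angle between the y axis of canister_face and the y axis of port, either way round below 0.06 rad and contact force between the fingers and canister below 0.1 N), for 0.2 s.
2. the hinged half ring is pressed shut round both flanges (value of joint jaw below 0.035 rad), for 0.2 s.
3. the lever's hook holds the ring tight (contact force between lever and jaw above 22 N and value of joint jaw below 0.02 rad), for 0.2 s.
At the end, for the whole second after the job is handed in: The canister's flange sits square in the clamp within 2.5 mm of the manifold's flange face (seal squeezed), the hinged half ring is fully shut (within 0.02 rad), and the lever's hook presses on the keeper pin with more than 22 N, everything released and at rest (all of step 3 and value of joint lever above 0.45 rad and horizontal distance between canister_face and port below 0.0025 m and z of canister_face in the frame of port between -0.003 and 0.003 m and angle between the y axis of canister_face and the y axis of port, either way round below 0.06 rad and linear speed of canister below 0.02 m/s); the robot touches nothing.
It fails at once if the lever is forced: its hook pulls on the keeper pin with more than 95 N (about 23 N on the red knob) (contact force between lever and jaw above 95 N).
It fails at once if the canister is rammed against the manifold, its seal or the clamp with more than 70 N (contact force between canister and manifold above 70 N).
It fails at once if the loupe, tape roll, cutters or caliper is moved more than 3 cm (distance of any of loupe, tape_roll, cutters, caliper from where it was at the start of the episode above 0.03 m).
It also fails if it takes over 72 s, if anything falls off the work surface, if the arm or the gripper's body presses on something with over 40 N, if the wrist force passes 120 N, or if a joint passes its speed limit or range.

### The arm

A 6-joint arm with a two-finger parallel gripper is mounted at the origin on a cart in front of the work surface, level with it; the furniture and walls round the work are solid. World frame = base frame: x ahead of the robot, y to its left, z up, the work surface at z = 0. Lengths are in m, angles in rad, forces in N, time in s.
With the tool pointing down it reaches from about 0.275 to 0.875 m from the base axis. Payload 12.5 kg.
Tool frame: the origin (TCP) lies midway between the tips of the shut fingers; the grasp point (between the pads) lies 19 mm behind it; z points along the fingers, y is the direction in which the jaws open and shut (so a half turn about z gives the same grasp; the last joint's range is limited). The gripper opens to 85 mm and grips with 20 to 120 N. Pads are 22 mm wide; open, the fingers measure 114 mm over their backs; the gripper's body (76 mm by 85 mm) begins 54 mm behind the grasp point. The pads swing forward as they close: fully open they stand 13 mm farther back than shut.
Start: joints at [1.22, 0.351, 1.652, -0, 1.139, -0.085], TCP at [0.144, 0.531, 0.198] pointing down, gripper open.
Joint ranges: [-2.75, 2.75], [-0.79, 2.1], [0.01, 2.65], [-1.57, 4.71], [0.07, 3.14], [-2.87, 2.87]. Speed limits (rad/s): [2.22, 2.22, 2.79, 3.14, 3.14, 3.14].

### API

Orientations are given as a unit quaternion [w, x, y, z].
In Python, from workcell import manip gives the robot as it stands. The module is installed in compiled form; this text tells all that it offers.
- The arm moves only by the tool move_arm, never from a script. Its argument "rows" is a list of rows, each a list of 2 entries, a list of its own where there are three numbers: the shift along the tool's x, y, z in units of 100 mm (1.0 is 100 mm), then the turn about the tool's z in units of 0.5 rad (1.0 is 0.5 rad). A call has 1 to 12 rows; each row is the pose to reach, as a shift and turn from the pose commanded when the call began, along the tool's axes at that moment; what a row does not reach only later rows make up. A row lasts 1/12 s, in which the tool goes at most 41.7 mm and 7.16 degrees, less where a joint would pass 70% of its speed; a pose out of reach is approached as far as the arm can. A call with a number of a shift or a turn outside -1 to 1 is refused whole. A call with a gripper value outside its range is refused whole. "hand" is the closure in counts, from 0 (fully open) to 255 (shut), set as the call begins (left out, the last holds). The fingers move at their own pace and stop on an object; the grip force is fixed at half the most. Time passes only in rows, so rows that repeat a pose let the fingers close. It gives the time, the measured TCP pose, the force and the opening at its end, in the units of the state.
- manip.sense(): the state, without advancing time (a new reading comes with each control period).
- manip.read_camera(name): name is "side" or "top"; returns a dict with "color" (384x512x3 uint8, red, green, blue), "fx", "fy", "cx", "cy" (pixels), "eye" and "orientation" of the camera in the world. Camera axes: x right, y up, looking along -z (the intrinsics and any distortion apply to the point x, -y, -z); pixel columns grow to the right and rows downward; lengths in m; the calibration is good to about 2 mm. A picture is of the moment at which its call begins. There is no depth.
- manip.job_done(): hands the job in, once; it reports no verdict.
The state is a dict: "time": time; "qpos": joint angles; "dq": joint speeds; "tau": joint torques, N m; "eef_pos": TCP position; "eef_rot": TCP orientation; "ft_force": force on the tool from outside, world axes, zero at the start; "torque": the same for the moment, N m; "grip_width": finger opening in m.
Only numpy, scipy, OpenCV 4.12 (cv2) and the standard library are available. Lean on these libraries where they do the work, as an engineer would, in place of code of your own. Each camera call takes 0.05 s, during which the arm holds its last target. There are 200 camera calls.

## Working session

There is one attempt and no reset: what is moved stays moved. The work goes in short steps, Python scripts to look and compute and a tool call to move; the robot and the scene stay as the last step left them, time stands still between calls to the robot, and variables do not carry over. Pictures are saved under pics/ and viewed, about 8 in all and at most 12, crops included, and the job is handed in when it is done.

Besides the shell and the picture viewer there is one more tool, called after "Emit:" by a JSON object that holds its "name" and its "arguments", one argument or row to a line. move_arm: Moves the arm, as the interface text tells. Its arguments: {"type":"object","properties":{"rows":{"type":"array"},"hand":{"type":"number"}},"required":["rows"]}

```bash
mkdir -p pics; ls
python3 - <<'E'
from workcell import manip
import cv2
s=manip.sense()
print({k:(v if not hasattr(v,'tolist') else v.tolist()) for k,v in s.items()})
for n in("top","side"):
    c=manip.read_camera(n)
    print({k:v for k,v in c.items() if k!="color"})
    cv2.imwrite(f"pics/{n}0.png",cv2.cvtColor(c["color"],cv2.COLOR_RGB2BGR))
E
```

```text
pics
{'time': 0.0, 'qpos': [1.220407492423773, 0.3512719411180417, 1.6524646197957626, -2.5548176495104034e-05, 1.139051666868359, -0.0846285253173375], 'dq': [0.0004338583033118579, -7.316358332423335e-05, 0.000399798669438663, 0.0007069057628844731, -0.00025701671548507174, -0.00015231235375732306], 'tau': [-0.0002572736229922157, -50.61119556427002, -29.1393381357193, -0.0001844942835305119, 0.004712051013484597, 2.8393265552040248e-05], 'eef_pos': [0.14432048854026144, 0.5303354753371924, 0.1979234726456636], 'eef_rot': [-0.00011767564252150876, 0.1324841236443401, 0.9911849471709564, -0.0005862050347864209], 'ft_force': [-0.3011217827635371, 0.7452147107979856, -0.488373539682849], 'torque': [-0.00020735353747790386, 0.06299161970195202, -0.03483895655338503], 'grip_width': 0.08531369318293294}
{'fx': 476.281565817506, 'fy': 476.281565817506, 'cx': 259.42363044914094, 'cy': 184.18071828809005, 'eye': array([0.35588036, 0.17904881, 1.23861725]), 'orientation': array([ 0.70614355,  0.05707572, -0.05999088, -0.70321031])}
{'fx': 382.04463412134174, 'fy': 382.04463412134174, 'cx': 247.33148049976342, 'cy': 194.71117277757762, 'eye': array([ 0.22382911, -0.51821344,  0.52994832]), 'orientation': array([ 0.84605805,  0.49035733, -0.10607123, -0.18023415])}
```

```bash
python3 -c "
import cv2
for n in('top','side'):
    cv2.imwrite(f'pics/{n}0b.png',cv2.resize(cv2.imread(f'pics/{n}0.png'),(800,600),interpolation=cv2.INTER_CUBIC))"
```

```text
(no output)
```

View pics/top0b.png

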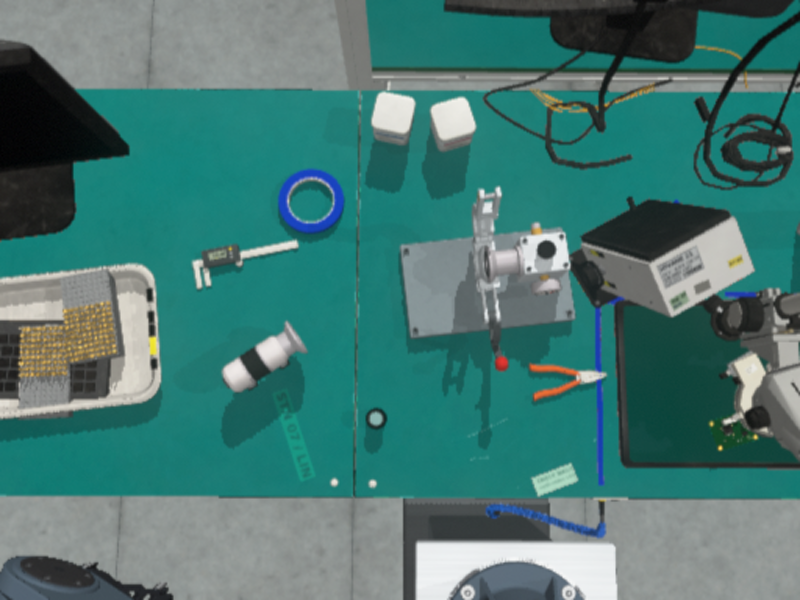

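View pics/side0b.png

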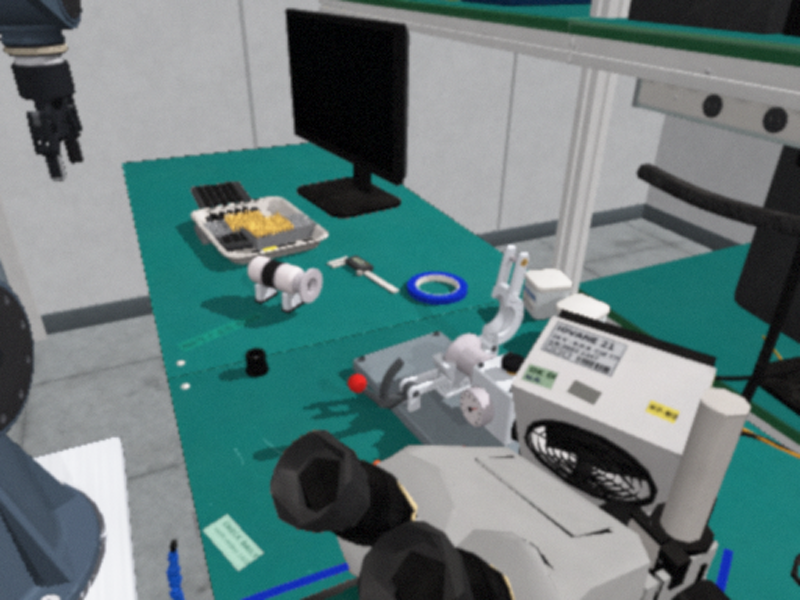

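```bash
python3 -c "
import cv2
t=cv2.imread('pics/top0.png');s=cv2.imread('pics/side0.png')
def c(i,x0,y0,w,h,k):return cv2.resize(i[y0:y0+h,x0:x0+w],None,fx=k,fy=k,interpolation=cv2.INTER_CUBIC)
cv2.imwrite('pics/c1.png',cv2.copyMakeBorder(c(t,250,115,130,125,6)[:, :],0,0,0,0,0)[:600,:780] if 0 else c(t,250,115,130,100+20,5))
import numpy as np
a=c(t,135,200,65,60,6);b=c(s,155,158,60,45,6)
H=max(a.shape[0],b.shape[0]);pad=lambda i:cv2.copyMakeBorder(i,0,H-i.shape[0],0,0,0)
cv2.imwrite('pics/c2.png',np.hstack([pad(a),pad(b)]))
"
```

```text
(no output)
```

View pics/c1.png

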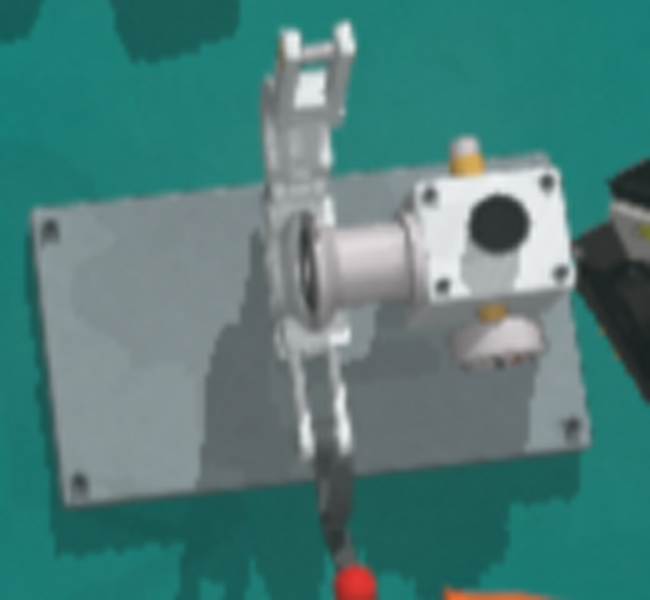

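View pics/c2.png

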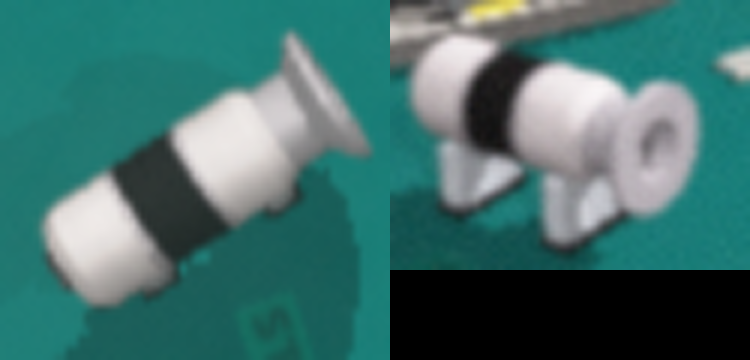

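```bash
cat > h.py <<'E'
import numpy as np, cv2
from scipy.spatial.transform import Rotation as R
from workcell import manip
def Rc(c): return R.from_quat(np.roll(c["orientation"],-1)).as_matrix()
def proj(c,P):
    p=(np.atleast_2d(P)-c["eye"])@Rc(c); return np.c_[c["cx"]+c["fx"]*p[:,0]/-p[:,2], c["cy"]-c["fy"]*p[:,1]/-p[:,2]]
def ray(c,uv):
    uv=np.atleast_2d(uv); d=np.c_[(uv[:,0]-c["cx"])/c["fx"],-(uv[:,1]-c["cy"])/c["fy"],-np.ones(len(uv))]; return d@Rc(c).T
def plane(c,uv,z):
    d=ray(c,uv); return c["eye"]+d*((z-c["eye"][2])/d[:,2])[:,None]
def tri(cs,uvs):
    A=np.zeros((3,3));b=np.zeros(3)
    for c,u in zip(cs,uvs):
        d=ray(c,u)[0];d/=np.linalg.norm(d);M=np.eye(3)-np.outer(d,d);A+=M;b+=M@c["eye"]
    return np.linalg.solve(A,b)
def red(c):
    h=cv2.cvtColor(c["color"],cv2.COLOR_RGB2HSV);m=(((h[...,0]<5)|(h[...,0]>174))&(h[...,1]>170)&(h[...,2]>90)).astype(np.uint8)
    n,l,s,ce=cv2.connectedComponentsWithStats(m);i=1+np.argsort(-s[1:,4])[:2];return ce[i],s[i,4]
up=lambda p,o,k:(np.array(p,float)+.5)/k-.5+o
def pose():
    s=manip.sense();return np.array(s["eef_pos"]),R.from_quat(np.roll(s["eef_rot"],-1))
def cams(): return manip.read_camera("top"),manip.read_camera("side")
E
python3 - <<'E'
from h import *
np.set_printoptions(precision=4,suppress=True)
t,s=cams()
k=[red(t),red(s)];print(k)
K=tri((t,s),(k[0][0][0],k[1][0][0]));print("knob",K, plane(t,k[0][0][:1],.084),plane(s,k[1][0][:1],.084))
c=plane(t,up([(35,210),(68,505),(590,448)],(250,115),5),.02);print("corners",c)
e1=c[0]-c[1];e2=c[1]-c[2];print(np.linalg.norm(e1),np.linalg.norm(e2),np.arctan2(e1[1],e1[0]),np.arctan2(-e2[0],e2[1]))
yaw=(np.arctan2(-e2[0],e2[1])*2+np.arctan2(e1[1],e1[0]))/3
Rz=R.from_euler("z",yaw)
port=K+Rz.apply([.162,0,-.009]);print("yaw",yaw,"port",port, "corner rel",Rz.inv().apply(c-port))
b=plane(t,up([(112,182),(165,137),(228,222),(180,260)],(135,200),6),.055);print("band",b.mean(0))
f=plane(t,up([(292,33),(368,155)],(135,200),6),.055);print("rim",f,np.linalg.norm(f[0]-f[1]),f.mean(0),np.linalg.norm(f.mean(0)-b.mean(0)))
fs=plane(s,up([(269,148),(103,100)],(155,158),6),.055);print("side face,band",fs)
d=b.mean(0)-f.mean(0);print("can yaw",np.arctan2(-d[0],d[1]))
E
```

```text
[(array([[320.7333, 232.3111]]), array([45], dtype=int32)), (array([[228.1818, 244.6667]]), array([99], dtype=int32))]
knob [0.4306 0.0267 0.088 ] [[0.4317 0.0259 0.084 ]] [[0.4315 0.0318 0.084 ]]
corners [[ 0.633   0.1821  0.02  ]
 [ 0.478   0.1644  0.02  ]
 [ 0.5087 -0.1048  0.02  ]]
0.15591807952473907 0.27088852041130806 0.11360053351268555 0.11328273559646898
yaw 0.11338866823520784 port [0.5915 0.045  0.079 ] corner rel [[ 0.0567  0.1315 -0.059 ]
 [-0.0992  0.1314 -0.059 ]
 [-0.0993 -0.1395 -0.059 ]]
band [0.4305 0.4124 0.055 ]
rim [[0.5001 0.3647 0.055 ]
 [0.4494 0.3318 0.055 ]] 0.06043180251865739 [0.4747 0.3483 0.055 ] 0.07796308668827488
side face,band [[0.4755 0.351  0.055 ]
 [0.4204 0.4269 0.055 ]]
can yaw 0.6038618872289863
```

```bash
cat >> h.py <<'E'
np.set_printoptions(precision=4,suppress=True)
def goal(x,y,z,a):
    p,r=pose();d=r.inv().apply(np.array([x,y,z])-p)*10
    ty=r.apply([0,1,0]);now=np.arctan2(ty[1],ty[0]);w=(a-now+np.pi/2)%np.pi-np.pi/2
    print("shift units",d,"turn units",-w/.5,"now a",now,"tilt",r.apply([0,0,1]))
E
python3 -c "
from h import *
goal(.431,.413,.14,.604)"
```

```text
shift units [-3.074  -0.3803  0.5818] turn units 1.4019675441306265 now a 1.3049837720653132 tilt [-0.0002 -0.0007 -1.    ]
```

Emit:
{"name": "move_arm", "arguments": {
  "rows": [
    [[-0.4, -0.05, 0.1], 0],
    [[-0.8, -0.1, 0.2], 0],
    [[-1, -0.13, 0.2], 0]
  ],
  "hand": 0
}}

```text
time: 0.45
eef_pos: [0.2396, 0.4899, 0.1767]
eef_rot: [-0.0, 0.133, 0.991, -0.001]
ft_force: [-0.4, -0.2, -0.6]
grip_width: 0.0854
```

Emit:
{"name": "move_arm", "arguments": {
  "rows": [
    [[-0.4, -0.05, 0.1], 0],
    [[-0.8, -0.1, 0.2], 0],
    [[-1, -0.13, 0.2], 0]
  ]
}}

```text
time: 0.7
eef_pos: [0.3332, 0.4508, 0.1567]
eef_rot: [-0.0, 0.133, 0.991, -0.001]
ft_force: [-1.0, -0.1, 1.2]
grip_width: 0.0851
```

Emit:
{"name": "move_arm", "arguments": {
  "rows": [
    [[-0.4, -0.05, 0.1], 0.2],
    [[-0.8, -0.1, 0.1], 0.4],
    [[-1, -0.13, 0.1], 0.6],
    [[-1, -0.13, 0.1], 0.8],
    [[-1, -0.13, 0.1], 1],
    [[-1, -0.13, 0.1], 1]
  ]
}}

```text
time: 1.2
eef_pos: [0.4239, 0.4138, 0.1481]
eef_rot: [-0.0, 0.376, 0.927, -0.0]
ft_force: [0.3, -0.1, 0.0]
grip_width: 0.0854
```

```bash
python3 -c "
from h import *
goal(.431,.413,.034,.604)"
```

```text
shift units [-0.0565  0.0439  1.1414] turn units 0.391278776320263 now a 0.7996393881601315 tilt [-0.0005 -0.0004 -1.    ]
```

Emit:
{"name": "move_arm", "arguments": {
  "rows": [
    [[-0.05, 0.04, 0.2], 0.2],
    [[-0.05, 0.04, 0.4], 0.39],
    [[-0.05, 0.04, 0.6], 0.39],
    [[-0.05, 0.04, 0.8], 0.39],
    [[-0.05, 0.04, 0.95], 0.39],
    [[-0.05, 0.04, 1], 0.39],
    [[-0.05, 0.04, 1], 0.39]
  ]
}}

```text
time: 1.78
eef_pos: [0.4293, 0.4133, 0.0474]
eef_rot: [-0.0, 0.461, 0.887, -0.001]
ft_force: [1.0, 0.2, 0.6]
grip_width: 0.0855
```

```bash
python3 -c "
from h import *
goal(.431,.413,.034,.604)
t,s=cams()
a=cv2.resize(t['color'][185:275,110:230],None,fx=3.3,fy=3.3,interpolation=2);b=cv2.resize(s['color'][110:220,120:240],None,fx=3.3,fy=3.3,interpolation=2)
H=max(len(a),len(b));f=lambda i:cv2.copyMakeBorder(i,0,H-len(i),0,0,0)
cv2.imwrite('pics/g1.png',np.hstack([f(a),f(b)])[...,::-1])"
```

```text
shift units [-0.0125  0.0123  0.134 ] turn units 0.01720371746974969 now a 0.6126018587348749 tilt [-0.0017 -0.0015 -1.    ]
```

View pics/g1.png

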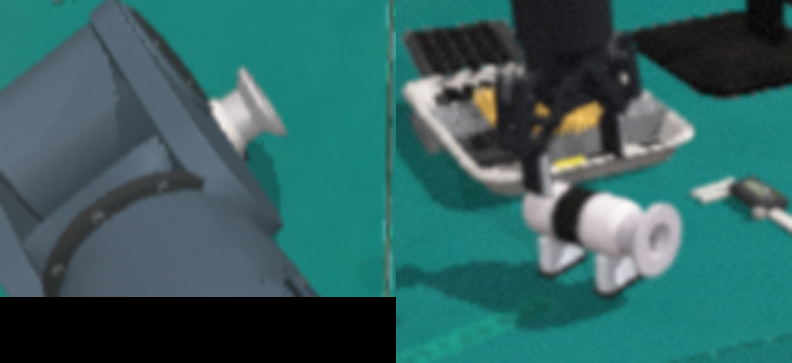

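```bash
python3 -c "
from h import *
c=manip.read_camera('side');g=lambda P:(proj(c,P)-[120,110])*3.3+[396,0]
p,r=pose();d=r.apply([1,0,0]);y=r.apply([0,1,0])
for P in([p[0],p[1],.055],p+.0425*y+[0,0,.02],p-.0425*y+[0,0,.02],[.431,.413,.055],[.4758,.3467,.055]):print(g(np.array(P)))
# correct side offset: face at ellipse centre (659,240) 
print(plane(c,[(658-396)/3.3+120,240/3.3+110],.055))"
```

```text
[[582.5871 216.1125]]
[[613.5801 181.336 ]]
[[546.3896 220.4907]]
[[583.5932 216.5774]]
[[660.0475 240.642 ]]
[[0.4746 0.3484 0.055 ]]
```

Emit:
{"name": "move_arm", "arguments": {
  "rows": [
    [[-0.01, 0.01, 0.1], 0.02],
    [[-0.01, 0.01, 0.13], 0.02],
    [[-0.01, 0.01, 0.13], 0.02]
  ]
}}

```text
time: 2.18
eef_pos: [0.4311, 0.4131, 0.0347]
eef_rot: [-0.0, 0.467, 0.884, -0.001]
ft_force: [-0.6, -0.0, -0.1]
grip_width: 0.0854
```

Emit:
{"name": "move_arm", "arguments": {
  "rows": [
    [[0, 0, 0], 0],
    [[0, 0, 0], 0],
    [[0, 0, 0], 0],
    [[0, 0, 0], 0],
    [[0, 0, 0], 0],
    [[0, 0, 0], 0],
    [[0, 0, 0], 0],
    [[0, 0, 0], 0]
  ],
  "hand": 255
}}

```text
time: 2.85
eef_pos: [0.4325, 0.4142, 0.0386]
eef_rot: [0.001, 0.466, 0.885, 0.001]
ft_force: [-6.2, -6.1, 28.0]
grip_width: 0.0275
```

```bash
python3 -c "
from h import *
s=manip.sense();print(s['grip_width'],s['ft_force'],s['torque'])
c=manip.read_camera('side')
b=cv2.resize(c['color'][110:220,130:240],None,fx=5,fy=5,interpolation=2)
cv2.imwrite('pics/g2.png',b[...,::-1])"
```

```text
0.027520192885853136 [-6.2331 -6.0794 28.0142] [-0.9985  1.061  -0.0502]
```

View pics/g2.png

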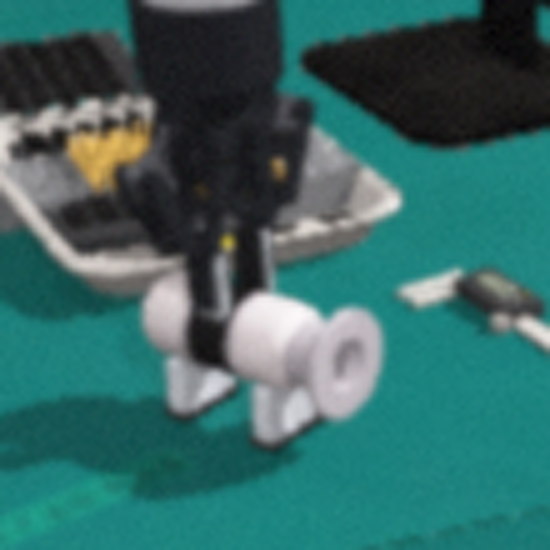

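```bash
python3 -c "
from h import *
c=manip.read_camera('side');g=lambda P:(proj(c,P)-[130,110])*5
p,r=pose();y=r.apply([0,1,0])
for z in(.04,.06,.08,.1):print(z,*[g(np.array([p[0],p[1],z])+w*y)[0] for w in(-.024,-.014,.014,.024)])
print(p,y)
cv2.imwrite('pics/g3.png',cv2.resize(c['color'][145:195,155:215],None,fx=10,fy=10,interpolation=2)[...,::-1])"
```

```text
0.04 [209.6693 368.5008] [221.8765 361.1203] [255.1558 340.9996] [266.7302 334.0017]
0.06 [206.1284 335.7115] [218.478  328.4944] [252.1369 308.824 ] [263.8403 301.9845]
0.08 [202.5184 302.2825] [215.0136 295.2365] [249.0606 276.0375] [260.896  269.3635]
0.1 [198.8373 268.1948] [211.4815 261.3281] [245.9254 242.6225] [257.8956 236.1217]
[0.4325 0.4142 0.0386] [0.8253 0.5647 0.0033]
```

View pics/g3.png

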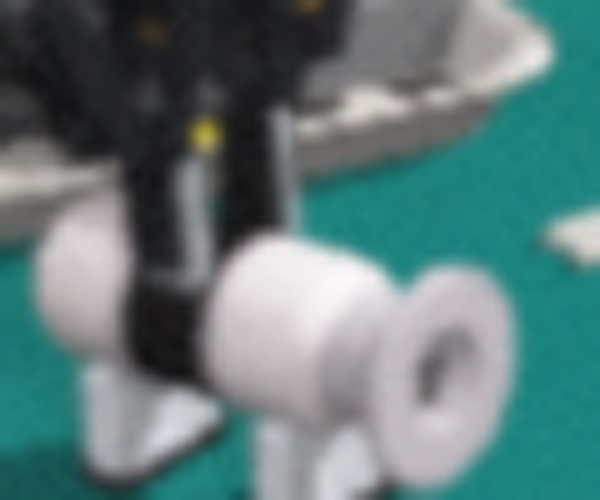

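```bash
python3 -c "
from h import *
c=manip.read_camera('side')
y=R.from_quat([.1325,.991,0,0]).apply([0,1,0])
for dz in(0,.013,.03,.045,.06):print(dz,[proj(c,np.array([.1443,.5303,.198+dz])+w*y)[0] for w in(-.045,.045)])
im=cv2.imread('pics/side0.png');cv2.imwrite('pics/g4.png',cv2.resize(im[60:130,10:80],None,fx=7,fy=7,interpolation=2))"
```

```text
0 [array([ 43.3668, 132.9626]), array([ 53.726 , 120.9056])]
0.013 [array([ 41.9524, 127.8513]), array([ 52.4878, 116.1113])]
0.03 [array([ 40.0726, 121.0582]), array([ 50.8444, 109.7474])]
0.045 [array([ 38.3849, 114.959 ]), array([ 49.3708, 104.0414])]
0.06 [array([ 36.6691, 108.7587]), array([47.8747, 98.2483])]
```

View pics/g4.png

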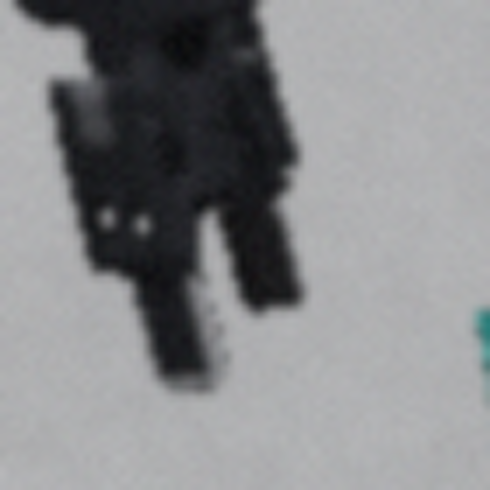

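Emit:
{"name": "move_arm", "arguments": {
  "rows": [
    [[0, 0, -0.02], 0],
    [[0, 0, -0.02], 0],
    [[0, 0, -0.02], 0],
    [[0, 0, -0.02], 0],
    [[0, 0, -0.02], 0],
    [[0, 0, -0.02], 0],
    [[0, 0, -0.02], 0]
  ],
  "hand": 0
}}

```text
time: 3.58
eef_pos: [0.4314, 0.4133, 0.0372]
eef_rot: [-0.0, 0.467, 0.884, -0.0]
ft_force: [-1.2, 0.1, 1.5]
grip_width: 0.0854
```

Emit:
{"name": "move_arm", "arguments": {
  "rows": [
    [[0, 0, 0.1], 0],
    [[0, 0, 0.2], 0],
    [[0, 0, 0.3], 0],
    [[0, 0, 0.35], 0],
    [[0, 0, 0.36], 0],
    [[0, 0, 0.36], 0]
  ]
}}

```text
time: 4.08
eef_pos: [0.4312, 0.4132, 0.0008]
eef_rot: [-0.0, 0.467, 0.884, -0.001]
ft_force: [1.1, 0.4, 1.2]
grip_width: 0.0853
```

```bash
python3 -c "
from h import *
print(manip.sense()['torque'],pose()[0])
c=manip.read_camera('side')
cv2.imwrite('pics/g5.png',cv2.resize(c['color'][135:205,150:230],None,fx=7,fy=7,interpolation=2)[...,::-1])"
```

```text
[-0.0509  0.0116 -0.0033] [0.4312 0.4132 0.0008]
```

View pics/g5.png

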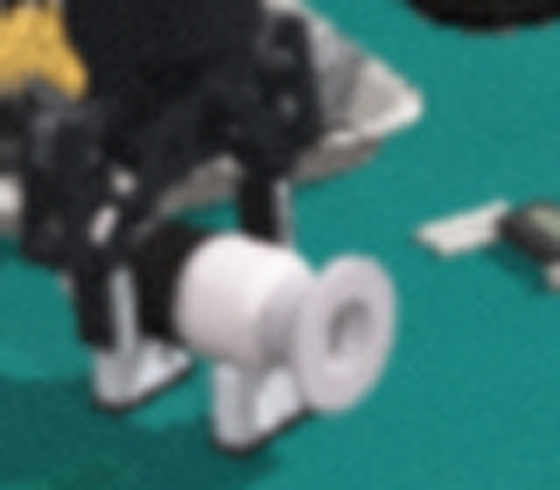

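Emit:
{"name": "move_arm", "arguments": {
  "rows": [
    [[0, 0, 0], 0],
    [[0, 0, 0], 0],
    [[0, 0, 0], 0],
    [[0, 0, 0], 0],
    [[0, 0, 0], 0],
    [[0, 0, 0], 0],
    [[0, 0, 0], 0]
  ],
  "hand": 255
}}

```text
time: 4.72
eef_pos: [0.4318, 0.4137, 0.0022]
eef_rot: [0.0, 0.467, 0.884, 0.001]
ft_force: [-0.3, -0.0, 6.4]
grip_width: 0.0465
```

Emit:
{"name": "move_arm", "arguments": {
  "rows": [
    [[0, 0, -0.1], 0],
    [[0, 0, -0.3], 0],
    [[0, 0, -0.6], 0],
    [[0, 0, -0.85], 0],
    [[0, 0, -0.95], 0],
    [[0, 0, -0.95], 0],
    [[0, 0, -0.95], 0]
  ]
}}

```text
time: 5.3
eef_pos: [0.431, 0.4131, 0.0958]
eef_rot: [-0.0, 0.467, 0.884, -0.0]
ft_force: [-0.3, -0.5, -5.9]
grip_width: 0.0461
```

```bash
python3 -c "
from h import *
s=manip.sense();print(s['ft_force'],s['torque'],s['grip_width'])
goal(.585,.18,.096,.113)
goal(.583,.122,.062,.113)"
```

```text
[-0.2643 -0.5325 -5.8741] [ 0.0204  0.0592 -0.0257] 0.046106274639142734
shift units [-2.7933 -0.045  -0.0022] turn units 0.9740072562814106 now a 0.6000036281407053 tilt [-0.0007 -0.0005 -1.    ]
shift units [-3.2606 -0.3887  0.3381] turn units 0.9740072562814106 now a 0.6000036281407053 tilt [-0.0007 -0.0005 -1.    ]
```

Emit:
{"name": "move_arm", "arguments": {
  "rows": [
    [[-0.15, 0, 0], 0],
    [[-0.45, 0, 0], 0],
    [[-0.75, -0.01, 0], 0],
    [[-1, -0.02, 0], 0]
  ]
}}

```text
time: 5.63
eef_pos: [0.4858, 0.3278, 0.0941]
eef_rot: [-0.001, 0.466, 0.885, -0.002]
ft_force: [-0.3, -0.8, -5.4]
grip_width: 0.0468
```

Emit:
{"name": "move_arm", "arguments": {
  "rows": [
    [[-0.3, 0, 0], 0],
    [[-0.6, 0, 0], 0],
    [[-0.9, -0.01, 0], 0],
    [[-1, -0.02, 0], 0]
  ]
}}

```text
time: 5.97
eef_pos: [0.5418, 0.2426, 0.0943]
eef_rot: [-0.001, 0.468, 0.884, -0.001]
ft_force: [0.8, -0.1, -5.0]
grip_width: 0.0465
```

Emit:
{"name": "move_arm", "arguments": {
  "rows": [
    [[-0.2, 0, 0], 0.15],
    [[-0.45, 0, 0], 0.35],
    [[-0.7, -0.01, 0], 0.55],
    [[-0.79, -0.01, 0], 0.75],
    [[-0.79, -0.01, 0], 0.9],
    [[-0.79, -0.01, 0], 0.97],
    [[-0.79, -0.01, 0], 0.97],
    [[-0.79, -0.01, 0], 0.97],
    [[-0.79, -0.01, 0], 0.97]
  ]
}}

```text
time: 6.72
eef_pos: [0.5842, 0.1805, 0.0955]
eef_rot: [-0.0, 0.665, 0.747, -0.001]
ft_force: [0.4, 0.7, -5.5]
grip_width: 0.0463
```

```bash
python3 -c "
from h import *
t,s=cams()
print(pose()[0]);goal(.583,.122,.062,.113)
a=cv2.resize(t['color'][115:240,240:340],None,fx=4,fy=4,interpolation=2);b=cv2.resize(s['color'][130:270,200:350],None,fx=2.66,fy=3.57,interpolation=2) if 0 else cv2.resize(s['color'][140:265,220:340],None,fx=3.3,fy=3.3,interpolation=2)
np.savez('f.npz',t=t['color'],s=s['color'])
H=max(len(a),len(b));f=lambda i:cv2.copyMakeBorder(i,0,H-len(i),0,0,0)
cv2.imwrite('pics/p1.png',np.hstack([f(a),f(b)])[...,::-1])"
```

```text
[0.5845 0.1805 0.096 ]
shift units [-0.5793 -0.0827  0.3404] turn units 0.00646517144895542 now a 0.11623258572447762 tilt [-0.0007 -0.0001 -1.    ]
```

View pics/p1.png

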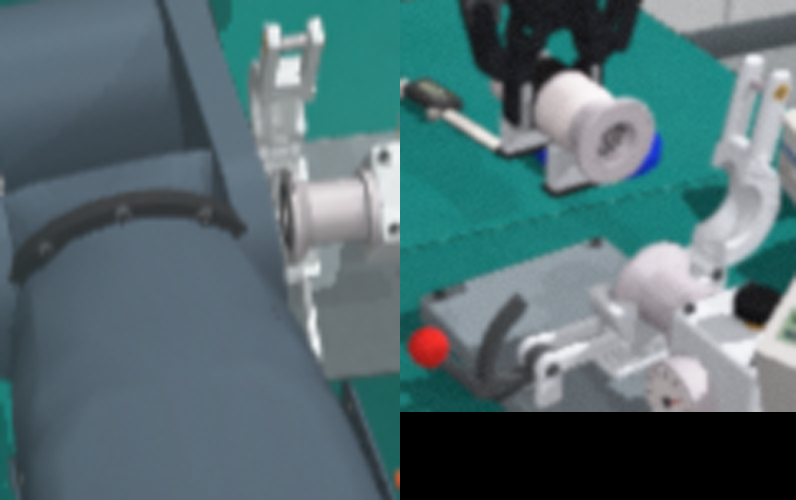

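```bash
python3 -c "
from h import *
c=manip.read_camera('side')
zf=.055+pose()[0][2]-.0015
F=plane(c,[285.2,183.0],zf)[0]
Rz=R.from_euler('z',.1134)
ps=np.array([.4315,.0318,.084])+Rz.apply([.162,0,-.009]); pt=np.array([.4317,.0259,.084])+Rz.apply([.162,0,-.009])
p=pose()[0]
print('face',F,'rel TCP',Rz.inv().apply(F-p),'rel port(side)',Rz.inv().apply(F-ps),'TCP rel port(top)',Rz.inv().apply(p-pt),'(side)',Rz.inv().apply(p-ps))
"
```

```text
face [0.5904 0.101  0.1497] rel TCP [-0.0032 -0.0796  0.0535] rel port(side) [0.0037 0.0508 0.0747] TCP rel port(top) [0.0074 0.1363 0.0212] (side) [0.007  0.1304 0.0212]
```

Emit:
{"name": "move_arm", "arguments": {
  "rows": [
    [[-0.05, -0.02, 0.1], 0],
    [[-0.15, -0.05, 0.2], 0],
    [[-0.25, -0.055, 0.3], 0],
    [[-0.35, -0.055, 0.385], 0],
    [[-0.38, -0.055, 0.385], 0],
    [[-0.4, -0.055, 0.385], 0],
    [[-0.4, -0.055, 0.385], 0],
    [[-0.4, -0.055, 0.385], 0]
  ]
}}

```text
time: 7.53
eef_pos: [0.5844, 0.14, 0.0585]
eef_rot: [0.0, 0.665, 0.747, 0.0]
ft_force: [0.2, 0.5, -5.4]
grip_width: 0.0462
```

Emit:
{"name": "move_arm", "arguments": {
  "rows": [
    [[-0.02, 0, 0], 0],
    [[-0.04, 0, 0], 0],
    [[-0.06, 0, 0], 0],
    [[-0.06, 0, 0], 0]
  ]
}}

```text
time: 7.87
eef_pos: [0.5848, 0.1338, 0.0582]
eef_rot: [0.0, 0.665, 0.747, 0.0]
ft_force: [-0.1, -0.0, -4.3]
grip_width: 0.0468
```

Emit:
{"name": "move_arm", "arguments": {
  "rows": [
    [[-0.01, 0, 0], 0],
    [[-0.02, 0, 0], 0],
    [[-0.03, 0, 0], 0],
    [[-0.03, 0, 0], 0]
  ]
}}

```text
time: 8.2
eef_pos: [0.585, 0.1309, 0.058]
eef_rot: [0.0, 0.665, 0.747, -0.0]
ft_force: [0.1, -0.8, -5.7]
grip_width: 0.0465
```

Emit:
{"name": "move_arm", "arguments": {
  "rows": [
    [[-0.01, 0, 0], 0],
    [[-0.02, 0, 0], 0],
    [[-0.02, 0, 0], 0]
  ]
}}

```text
time: 8.45
eef_pos: [0.5852, 0.1289, 0.058]
eef_rot: [0.0, 0.665, 0.747, -0.0]
ft_force: [0.1, 0.2, -5.8]
grip_width: 0.0468
```

Emit:
{"name": "move_arm", "arguments": {
  "rows": [
    [[-0.01, 0, 0], 0],
    [[-0.02, 0, 0], 0],
    [[-0.02, 0, 0], 0]
  ]
}}

```text
time: 8.7
eef_pos: [0.5855, 0.1269, 0.058]
eef_rot: [-0.0, 0.665, 0.747, -0.0]
ft_force: [-0.0, 0.4, -5.7]
grip_width: 0.0462
```

Emit:
{"name": "move_arm", "arguments": {
  "rows": [
    [[-0.01, 0, 0], 0],
    [[-0.015, 0, 0], 0],
    [[-0.015, 0, 0], 0]
  ]
}}

```text
time: 8.95
eef_pos: [0.5856, 0.1261, 0.0581]
eef_rot: [-0.0, 0.665, 0.747, 0.0]
ft_force: [-0.1, 4.6, -4.5]
grip_width: 0.0464
```

Emit:
{"name": "move_arm", "arguments": {
  "rows": [
    [[-0.01, 0, 0], 0],
    [[-0.015, 0, 0], 0],
    [[-0.015, 0, 0], 0]
  ]
}}

```text
time: 9.2
eef_pos: [0.5857, 0.1254, 0.0583]
eef_rot: [-0.001, 0.665, 0.747, 0.001]
ft_force: [-2.5, 10.5, -2.2]
grip_width: 0.0464
```

Emit:
{"name": "move_arm", "arguments": {
  "rows": [
    [[-0.01, 0, 0], 0],
    [[-0.01, 0, 0], 0],
    [[-0.01, 0, 0], 0]
  ]
}}

```text
time: 9.45
eef_pos: [0.5858, 0.125, 0.0583]
eef_rot: [-0.001, 0.665, 0.747, 0.001]
ft_force: [-0.5, 14.3, -2.4]
grip_width: 0.0463
```

Emit:
{"name": "move_arm", "arguments": {
  "rows": [
    [[0.025, 0, 0], 0],
    [[0.047, -0.006, 0], 0],
    [[0.047, -0.012, 0], 0],
    [[0.047, -0.012, 0], 0],
    [[0.047, -0.012, 0], 0]
  ]
}}

```text
time: 9.87
eef_pos: [0.5842, 0.1273, 0.0579]
eef_rot: [0.0, 0.665, 0.747, -0.0]
ft_force: [0.6, 0.0, -4.9]
grip_width: 0.0464
```

Emit:
{"name": "move_arm", "arguments": {
  "rows": [
    [[0, 0, 0.05], 0],
    [[0, 0, 0.1], 0],
    [[0, 0, 0.1], 0]
  ]
}}

```text
time: 10.12
eef_pos: [0.5835, 0.1274, 0.0467]
eef_rot: [-0.001, 0.665, 0.747, -0.001]
ft_force: [0.1, -0.6, -5.9]
grip_width: 0.0466
```

Emit:
{"name": "move_arm", "arguments": {
  "rows": [
    [[0, 0, 0.04], 0],
    [[0, 0, 0.08], 0],
    [[0, 0, 0.08], 0]
  ]
}}

```text
time: 10.37
eef_pos: [0.5837, 0.1275, 0.039]
eef_rot: [-0.0, 0.665, 0.747, -0.001]
ft_force: [-0.7, -0.0, -5.3]
grip_width: 0.0463
```

Emit:
{"name": "move_arm", "arguments": {
  "rows": [
    [[0, 0, 0.03], 0],
    [[0, 0, 0.05], 0],
    [[0, 0, 0.05], 0]
  ]
}}

```text
time: 10.62
eef_pos: [0.5839, 0.1276, 0.0345]
eef_rot: [-0.0, 0.665, 0.747, -0.0]
ft_force: [-0.8, 0.2, -4.6]
grip_width: 0.0466
```

Emit:
{"name": "move_arm", "arguments": {
  "rows": [
    [[0, 0, 0.02], 0],
    [[0, 0, 0.04], 0],
    [[0, 0, 0.04], 0]
  ]
}}

```text
time: 10.87
eef_pos: [0.584, 0.1276, 0.0306]
eef_rot: [-0.0, 0.665, 0.747, -0.0]
ft_force: [-0.4, -0.2, -5.3]
grip_width: 0.0463
```

Emit:
{"name": "move_arm", "arguments": {
  "rows": [
    [[0, 0, 0.015], 0],
    [[0, 0, 0.03], 0],
    [[0, 0, 0.03], 0]
  ]
}}

```text
time: 11.12
eef_pos: [0.584, 0.1276, 0.0277]
eef_rot: [-0.0, 0.665, 0.747, -0.0]
ft_force: [0.2, 0.1, -5.6]
grip_width: 0.0467
```

Emit:
{"name": "move_arm", "arguments": {
  "rows": [
    [[0, 0, 0.01], 0],
    [[0, 0, 0.02], 0],
    [[0, 0, 0.02], 0]
  ]
}}

```text
time: 11.37
eef_pos: [0.584, 0.1275, 0.0258]
eef_rot: [-0.0, 0.665, 0.747, -0.0]
ft_force: [-0.1, -1.8, -4.0]
grip_width: 0.0462
```

Emit:
{"name": "move_arm", "arguments": {
  "rows": [
    [[0, 0, 0.01], 0],
    [[0, 0, 0.02], 0],
    [[0, 0, 0.02], 0]
  ]
}}

```text
time: 11.62
eef_pos: [0.584, 0.1274, 0.0238]
eef_rot: [-0.0, 0.665, 0.747, -0.0]
ft_force: [-1.9, -2.3, -3.3]
grip_width: 0.0466
```

Emit:
{"name": "move_arm", "arguments": {
  "rows": [
    [[-0.005, -0.004, 0.01], 0],
    [[-0.006, -0.004, 0.015], 0],
    [[-0.006, -0.004, 0.015], 0]
  ]
}}

```text
time: 11.87
eef_pos: [0.5838, 0.1271, 0.0226]
eef_rot: [-0.0, 0.665, 0.747, 0.0]
ft_force: [-2.8, -0.7, -0.7]
grip_width: 0.0464
```

Emit:
{"name": "move_arm", "arguments": {
  "rows": [
    [[0, 0, 0.008], 0],
    [[0, 0, 0.01], 0],
    [[0, 0, 0.01], 0]
  ]
}}

```text
time: 12.12
eef_pos: [0.5839, 0.1271, 0.0224]
eef_rot: [-0.0, 0.665, 0.747, 0.0]
ft_force: [-6.9, -0.9, 9.4]
grip_width: 0.0465
```

Emit:
{"name": "move_arm", "arguments": {
  "rows": [
    [[0, -0.006, 0], 0],
    [[0, -0.006, 0], 0],
    [[0, -0.006, 0], 0]
  ]
}}

```text
time: 12.37
eef_pos: [0.5838, 0.127, 0.0225]
eef_rot: [0.0, 0.665, 0.747, 0.001]
ft_force: [-3.6, -0.8, 7.9]
grip_width: 0.0463
```

Emit:
{"name": "move_arm", "arguments": {
  "rows": [
    [[0, -0.003, -0.01], 0],
    [[0, -0.003, -0.01], 0],
    [[0, -0.003, -0.01], 0],
    [[0, -0.003, -0.01], 0],
    [[0, -0.003, -0.01], 0],
    [[0, -0.003, -0.01], 0],
    [[0, -0.003, -0.01], 0]
  ],
  "hand": 0
}}

```text
time: 12.95
eef_pos: [0.583, 0.1269, 0.0225]
eef_rot: [0.0, 0.665, 0.747, 0.0]
ft_force: [-0.5, 0.7, -0.6]
grip_width: 0.0856
```

Emit:
{"name": "move_arm", "arguments": {
  "rows": [
    [[0, 0, -0.2], 0],
    [[0, 0, -0.5], 0],
    [[0, 0, -0.8], 0],
    [[0, 0, -1], 0],
    [[0, 0, -1], 0]
  ]
}}

```text
time: 13.37
eef_pos: [0.5852, 0.1272, 0.127]
eef_rot: [0.002, 0.665, 0.747, 0.003]
ft_force: [0.3, -0.5, 0.5]
grip_width: 0.0853
```

```bash
cat >> h.py <<'E'
YAW=.1134; RZ=R.from_euler('z',YAW); PORT=np.array([.5924,.0452,.075])
def w(x,y,z): return PORT+RZ.apply([x,y,z])
def grip(phi): a=phi+.0784; return w(.043-.1214*np.cos(a),0,.1214*np.sin(a))
def knob(l): a=np.arctan2(.037,-.080)-l; return w(-.082+.0881*np.cos(a),0,-.028+.0881*np.sin(a))
E
python3 - <<'E'
from h import *
t,s=cams()
u=[np.array([313.2,124.6]),np.array([330.9,167.3])]
T=tri((t,s),u);print(T,RZ.inv().apply(T-PORT))
for ph in np.arange(1.2,2.2,.1):
    g=grip(ph);print(round(ph,2),g,proj(t,g)[0],proj(s,g)[0])
print(proj(t,knob(0))[0],proj(s,knob(0))[0], 'obs 320.7,232.3 / 228.2,244.7')
E
```

```text
[0.6684 0.0535 0.1924] [ 0.0764 -0.0004  0.1174]
1.2 [0.6004 0.0461 0.1912] [316.7298 154.1393] [304.3883 175.3519]
1.3 [0.6121 0.0474 0.1942] [316.2141 148.7722] [309.2499 172.6651]
1.4 [0.624  0.0488 0.1959] [315.6203 143.428 ] [314.1008 170.5197]
1.5 [0.636  0.0502 0.1964] [314.9564 138.1779] [318.8804 168.9332]
1.6 [0.6481 0.0515 0.1957] [314.2315 133.0915] [323.5312 167.914 ]
1.7 [0.66   0.0529 0.1938] [313.4557 128.2349] [327.9998 167.4619]
1.8 [0.6716 0.0542 0.1907] [312.6396 123.6692] [332.2379 167.5686]
1.9 [0.6829 0.0555 0.1865] [311.7944 119.4496] [336.2023 168.2186]
2.0 [0.6938 0.0567 0.1811] [310.9314 115.6243] [339.8557 169.39  ]
2.1 [0.704  0.0579 0.1747] [310.0616 112.2338] [343.1668 171.0554]
2.2 [0.7135 0.059  0.1673] [309.1961 109.3104] [346.1098 173.1829]
[320.3394 232.3986] [229.1081 246.1252] obs 320.7,232.3 / 228.2,244.7
```

```bash
python3 -c "
from h import *
goal(.668,.0538,.21,-1.4574)"
```

```text
shift units [-0.8234  0.7599 -0.8705] turn units -3.1383569304922734 now a 0.1150141883436566 tilt [ 0.0012  0.0002 -1.    ]
```

Emit:
{"name": "move_arm", "arguments": {
  "rows": [
    [[0, 0, -0.2], 0.2],
    [[0, 0, -0.5], 0.45],
    [[-0.1, 0.1, -0.7], 0.7],
    [[-0.3, 0.3, -0.85], 0.95],
    [[-0.6, 0.55, -0.87], 1],
    [[-0.82, 0.76, -0.87], 1],
    [[-0.82, 0.76, -0.87], 1]
  ]
}}

```text
time: 14.05
eef_pos: [0.6702, 0.0504, 0.2073]
eef_rot: [0.0, 0.83, 0.557, -0.001]
ft_force: [0.2, -0.2, -0.5]
grip_width: 0.0853
```

Emit:
{"name": "move_arm", "arguments": {
  "rows": [
    [[0, 0, 0], 0.25],
    [[0, 0, 0], 0.5],
    [[0, 0, 0], 0.75],
    [[0, 0, 0], 1]
  ]
}}

```text
time: 14.38
eef_pos: [0.6671, 0.0543, 0.2075]
eef_rot: [-0.001, 0.943, 0.333, -0.001]
ft_force: [0.9, -0.2, -0.7]
grip_width: 0.0853
```

Emit:
{"name": "move_arm", "arguments": {
  "rows": [
    [[0, 0, 0], 0.25],
    [[0, 0, 0], 0.5],
    [[0, 0, 0], 0.75],
    [[0, 0, 0], 1],
    [[0, 0, 0], 1],
    [[0, 0, 0], 1]
  ]
}}

```text
time: 14.88
eef_pos: [0.6673, 0.0543, 0.2082]
eef_rot: [-0.0, 0.995, 0.095, -0.001]
ft_force: [0.3, 0.3, 1.0]
grip_width: 0.0851
```

```bash
python3 -c "
from h import *
g=grip(1.77);goal(g[0],g[1],g[2]-.05,-1.4574);print(manip.sense()['qpos'])"
```

```text
shift units [0.0089 0.0067 0.664 ] turn units 0.1531117292086024 now a -1.3808441353956988 tilt [-0.002 -0.    -1.   ]
[0.0117 0.5646 1.297  0.     1.282  1.3926]
```

Emit:
{"name": "move_arm", "arguments": {
  "rows": [
    [[0.01, 0.007, 0.1], 0.15],
    [[0.01, 0.007, 0.3], 0.15],
    [[0.01, 0.007, 0.5], 0.15],
    [[0.01, 0.007, 0.6], 0.15],
    [[0.01, 0.007, 0.66], 0.15],
    [[0.01, 0.007, 0.66], 0.15]
  ]
}}

```text
time: 15.38
eef_pos: [0.6684, 0.0537, 0.1422]
eef_rot: [-0.0, 0.998, 0.056, -0.001]
ft_force: [0.2, -0.8, -0.2]
grip_width: 0.0854
```

```bash
python3 -c "
from h import *
t,s=cams();print(pose()[0])
a=cv2.resize(t['color'][115:240,230:330],None,fx=3.2,fy=3.2,interpolation=2);b=cv2.resize(s['color'][110:270,225:365],None,fx=3.4,fy=3.4,interpolation=2)
H=max(len(a),len(b));f=lambda i:cv2.copyMakeBorder(i,0,H-len(i),0,0,0)
cv2.imwrite('pics/j1.png',np.hstack([f(a),f(b)])[...,::-1])"
```

```text
[0.6694 0.0537 0.1442]
```

View pics/j1.png

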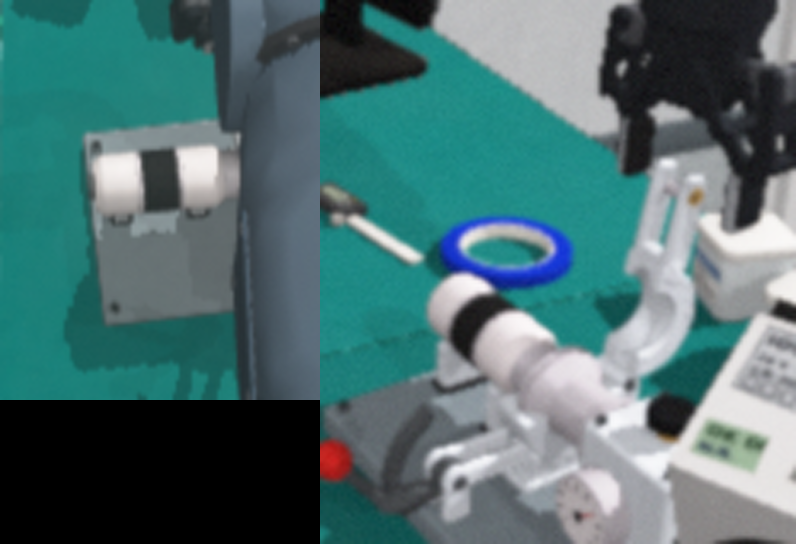

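Emit:
{"name": "move_arm", "arguments": {
  "rows": [
    [[0, 0, 0.04], 0],
    [[0, 0, 0.04], 0],
    [[0, 0, 0.04], 0]
  ]
}}

```text
time: 15.73
eef_pos: [0.6691, 0.0536, 0.1399]
eef_rot: [0.0, 0.998, 0.056, 0.0]
ft_force: [0.0, -0.2, 0.4]
grip_width: 0.0853
```

Emit:
{"name": "move_arm", "arguments": {
  "rows": [
    [[0, 0, 0], 0],
    [[0, 0, 0], 0],
    [[0, 0, 0], 0],
    [[0, 0, 0], 0],
    [[0, 0, 0], 0],
    [[0, 0, 0], 0],
    [[0, 0, 0], 0],
    [[0, 0, 0], 0],
    [[0, 0, 0], 0]
  ],
  "hand": 255
}}

```text
time: 16.48
eef_pos: [0.6692, 0.0575, 0.1404]
eef_rot: [-0.002, 0.998, 0.056, 0.001]
ft_force: [-0.8, 20.5, 5.9]
grip_width: 0.0314
```

```bash
sed -i 's/PORT=np.array.*/PORT=np.array([.592,.049,.075])/' h.py; python3 -c "
import numpy as np
f=lambda p:np.array([-.1214*np.cos(p+.0784),-.1214*np.sin(p+.0784)])*10
for a,b,n in((1.77,1.0,8),(1.0,.3,8),(.3,0,6)):
  print(a,[(f(p)-f(a)).round(3).tolist() for p in np.linspace(a,b,n+1)[1:]])
"
```

```text
1.77 [[-0.114, -0.027], [-0.23, -0.042], [-0.346, -0.046], [-0.463, -0.039], [-0.578, -0.021], [-0.691, 0.008], [-0.801, 0.048], [-0.907, 0.098]]
1.0 [[-0.091, 0.054], [-0.177, 0.116], [-0.258, 0.186], [-0.332, 0.262], [-0.399, 0.344], [-0.459, 0.432], [-0.511, 0.524], [-0.554, 0.621]]
0.3 [[-0.021, 0.057], [-0.039, 0.115], [-0.054, 0.174], [-0.067, 0.233], [-0.076, 0.293], [-0.082, 0.353]]
```

Emit:
{"name": "move_arm", "arguments": {
  "rows": [
    [[0, -0.02, 0], 0],
    [[0, -0.04, 0], 0],
    [[0, -0.04, 0], 0]
  ]
}}

```text
time: 16.73
eef_pos: [0.6692, 0.0576, 0.1404]
eef_rot: [0.0, 0.998, 0.056, 0.001]
ft_force: [1.0, -0.1, 5.6]
grip_width: 0.0311
```

Lug is centred at y≈0.0576. Swing it.

Emit:
{"name": "move_arm", "arguments": {
  "rows": [
    [[-0.114, 0, -0.027], 0],
    [[-0.23, 0, -0.042], 0],
    [[-0.23, 0, -0.042], 0]
  ]
}}

```text
time: 16.98
eef_pos: [0.646, 0.0548, 0.145]
eef_rot: [0.0, 0.998, 0.055, 0.002]
ft_force: [3.4, 0.4, 4.8]
grip_width: 0.0311
```

Emit:
{"name": "move_arm", "arguments": {
  "rows": [
    [[-0.116, 0, -0.004], 0],
    [[-0.233, 0, 0.003], 0],
    [[-0.348, 0, 0.021], 0],
    [[-0.348, 0, 0.021], 0]
  ]
}}

```text
time: 17.32
eef_pos: [0.6116, 0.0508, 0.1432]
eef_rot: [0.0, 0.998, 0.055, 0.002]
ft_force: [-0.8, -0.6, 11.4]
grip_width: 0.0312
```

Emit:
{"name": "move_arm", "arguments": {
  "rows": [
    [[-0.113, 0, 0.029], 0],
    [[-0.223, 0, 0.069], 0],
    [[-0.329, 0, 0.119], 0],
    [[-0.329, 0, 0.119], 0]
  ]
}}

```text
time: 17.65
eef_pos: [0.5781, 0.0469, 0.1308]
eef_rot: [0.001, 0.998, 0.055, 0.0]
ft_force: [-3.9, -2.7, 13.3]
grip_width: 0.0311
```

Emit:
{"name": "move_arm", "arguments": {
  "rows": [
    [[-0.091, 0, 0.054], 0],
    [[-0.177, 0, 0.116], 0],
    [[-0.258, 0, 0.186], 0],
    [[-0.332, 0, 0.262], 0],
    [[-0.332, 0, 0.262], 0]
  ]
}}

```text
time: 18.07
eef_pos: [0.5443, 0.0429, 0.1031]
eef_rot: [0.001, 0.998, 0.055, -0.001]
ft_force: [-6.0, -5.7, 9.9]
grip_width: 0.0309
```

```bash
python3 -c "
from h import *
p=pose()[0];d=RZ.inv().apply(p+[0,0,.051]-w(.043,0,0))-[.0017,0,0];print(p,d,np.hypot(d[0],d[2]),np.arctan2(d[2],-d[0])-.0784)"
```

```text
[0.5443 0.0429 0.1031] [-0.0928 -0.0006  0.0791] 0.12193341516712072 0.6280261910754805
```

Emit:
{"name": "move_arm", "arguments": {
  "rows": [
    [[-0.067, 0, 0.082], 0],
    [[-0.127, 0, 0.17], 0],
    [[-0.179, 0, 0.262], 0],
    [[-0.222, 0, 0.359], 0],
    [[-0.222, 0, 0.359], 0]
  ]
}}

```text
time: 18.48
eef_pos: [0.5226, 0.0404, 0.0663]
eef_rot: [0.001, 0.998, 0.056, -0.001]
ft_force: [-2.0, -6.9, 2.8]
grip_width: 0.0312
```

Emit:
{"name": "move_arm", "arguments": {
  "rows": [
    [[-0.021, 0, 0.057], 0],
    [[-0.039, 0, 0.115], 0],
    [[-0.039, 0, 0.115], 0]
  ]
}}

```text
time: 18.73
eef_pos: [0.5191, 0.04, 0.0554]
eef_rot: [0.001, 0.998, 0.056, -0.001]
ft_force: [-2.7, -6.7, 3.9]
grip_width: 0.0313
```

Emit:
{"name": "move_arm", "arguments": {
  "rows": [
    [[-0.008, 0, 0.03], 0],
    [[-0.015, 0, 0.059], 0],
    [[-0.015, 0, 0.059], 0]
  ]
}}

```text
time: 18.98
eef_pos: [0.5178, 0.0398, 0.0498]
eef_rot: [0.001, 0.998, 0.056, -0.001]
ft_force: [-2.0, -7.4, 1.8]
grip_width: 0.0311
```

Emit:
{"name": "move_arm", "arguments": {
  "rows": [
    [[-0.005, 0.008, 0.03], 0],
    [[-0.01, 0.01, 0.06], 0],
    [[-0.01, 0.01, 0.06], 0]
  ]
}}

```text
time: 19.23
eef_pos: [0.5166, 0.0397, 0.0438]
eef_rot: [-0.0, 0.998, 0.055, -0.001]
ft_force: [-5.5, 0.0, 3.6]
grip_width: 0.031
```

Emit:
{"name": "move_arm", "arguments": {
  "rows": [
    [[-0.003, 0, 0.02], 0],
    [[-0.005, 0, 0.04], 0],
    [[-0.005, 0, 0.04], 0]
  ]
}}

```text
time: 19.48
eef_pos: [0.516, 0.0396, 0.0399]
eef_rot: [0.0, 0.998, 0.056, -0.001]
ft_force: [-5.4, 0.7, 3.9]
grip_width: 0.0313
```

Emit:
{"name": "move_arm", "arguments": {
  "rows": [
    [[-0.002, 0, 0.015], 0],
    [[-0.003, 0, 0.03], 0],
    [[-0.003, 0, 0.03], 0]
  ]
}}

```text
time: 19.73
eef_pos: [0.5156, 0.0396, 0.037]
eef_rot: [0.0, 0.998, 0.055, -0.001]
ft_force: [-6.1, -0.4, 5.6]
grip_width: 0.0316
```

Emit:
{"name": "move_arm", "arguments": {
  "rows": [
    [[0, 0, 0.015], 0],
    [[0, 0, 0.025], 0],
    [[0, 0, 0.025], 0]
  ]
}}

```text
time: 19.98
eef_pos: [0.5155, 0.0396, 0.0345]
eef_rot: [0.0, 0.998, 0.056, -0.001]
ft_force: [-7.5, 0.2, 4.9]
grip_width: 0.0311
```

Emit:
{"name": "move_arm", "arguments": {
  "rows": [
    [[0, 0, 0.01], 0],
    [[0, 0, 0.02], 0],
    [[0, 0, 0.02], 0]
  ]
}}

```text
time: 20.23
eef_pos: [0.5153, 0.0396, 0.0325]
eef_rot: [0.0, 0.998, 0.055, -0.001]
ft_force: [-7.2, -0.5, 7.0]
grip_width: 0.0314
```

Emit:
{"name": "move_arm", "arguments": {
  "rows": [
    [[0, 0, 0.01], 0],
    [[0, 0, 0.02], 0],
    [[0, 0, 0.02], 0]
  ]
}}

```text
time: 20.48
eef_pos: [0.5152, 0.0396, 0.0305]
eef_rot: [0.0, 0.998, 0.056, -0.001]
ft_force: [-8.8, -0.5, 6.8]
grip_width: 0.0317
```

Emit:
{"name": "move_arm", "arguments": {
  "rows": [
    [[0, 0, 0.01], 0],
    [[0, 0, 0.02], 0],
    [[0, 0, 0.02], 0]
  ]
}}

```text
time: 20.73
eef_pos: [0.5152, 0.0395, 0.0285]
eef_rot: [0.0, 0.998, 0.055, -0.002]
ft_force: [-9.3, -1.0, 8.1]
grip_width: 0.0311
```

Emit:
{"name": "move_arm", "arguments": {
  "rows": [
    [[0, 0, 0.01], 0],
    [[0, 0, 0.02], 0],
    [[0, 0, 0.02], 0]
  ]
}}

```text
time: 20.98
eef_pos: [0.5152, 0.0396, 0.027]
eef_rot: [0.0, 0.998, 0.056, -0.002]
ft_force: [-11.2, -0.7, 15.0]
grip_width: 0.0308
```

Emit:
{"name": "move_arm", "arguments": {
  "rows": [
    [[0, 0, 0.01], 0],
    [[0, 0, 0.02], 0],
    [[0, 0, 0.02], 0]
  ]
}}

```text
time: 21.23
eef_pos: [0.5153, 0.0396, 0.0268]
eef_rot: [0.0, 0.998, 0.056, -0.001]
ft_force: [-21.1, -0.9, 43.5]
grip_width: 0.0312
```

Emit:
{"name": "move_arm", "arguments": {
  "rows": [
    [[0.005, 0, -0.015], 0],
    [[0.005, 0, -0.015], 0]
  ]
}}

```text
time: 21.4
eef_pos: [0.5152, 0.0395, 0.027]
eef_rot: [0.0, 0.998, 0.056, -0.002]
ft_force: [-16.9, -1.3, 24.6]
grip_width: 0.0314
```

Emit:
{"name": "move_arm", "arguments": {
  "rows": [
    [[0, 0, 0], 0],
    [[0, 0, 0], 0],
    [[0, 0, 0], 0],
    [[0, 0, 0], 0]
  ],
  "hand": 100
}}

```text
time: 21.73
eef_pos: [0.5169, 0.0396, 0.026]
eef_rot: [0.0, 0.998, 0.055, -0.0]
ft_force: [-1.2, 0.4, 0.6]
grip_width: 0.0519
```

Emit:
{"name": "move_arm", "arguments": {
  "rows": [
    [[0, 0, -0.3], 0],
    [[0, 0, -0.6], 0],
    [[0, 0, -1], 0],
    [[0, 0, -1], 0],
    [[0, 0, -1], 0]
  ]
}}

```text
time: 22.15
eef_pos: [0.518, 0.0397, 0.1279]
eef_rot: [0.0, 0.998, 0.055, 0.002]
ft_force: [-0.8, 0.3, -1.2]
grip_width: 0.0519
```

```bash
python3 -c "
from h import *
t,s=cams();k=red(s);print(k);print(red(t),proj(t,knob(0)))
print('plane0.084',plane(s,k[0][:1],.084),'model',knob(0),proj(s,knob(0)))
b=s['color'][170:270,215:345].copy()
b=cv2.resize(b,None,fx=6,fy=6,interpolation=2)
q=lambda P:tuple(int(v) for v in ((proj(s,P)[0]-[215,170]+.5)*6))
for ph,col in((0,(255,0,0)),(.1,(0,0,255))):
  for y in(-.016,.016):
    P=grip(ph)+RZ.apply([0,y,0]);cv2.circle(b,q(P),3,col,-1)
cv2.circle(b,q(w(.043,0,0)),3,(0,255,0),-1);cv2.circle(b,q(w(-.082,0,-.028)),3,(0,255,0),-1)
cv2.imwrite('pics/s3.png',b[...,::-1])
g=knob(0);goal(g[0],g[1],.15,-1.4574)"
```

```text
(array([[228.1649, 244.8557]]), array([97], dtype=int32))
(array([], shape=(0, 2), dtype=float64), array([], dtype=int32)) [[318.7717 232.5581]]
plane0.084 [[0.4313 0.0313 0.084 ]] model [0.4311 0.0307 0.084 ] [[228.1749 245.0619]]
shift units [-0.8574 -0.0048 -0.2454] turn units -0.005259979632052936 now a -1.4600299898160265 tilt [-0.0012 -0.     -1.    ]
```

View pics/s3.png

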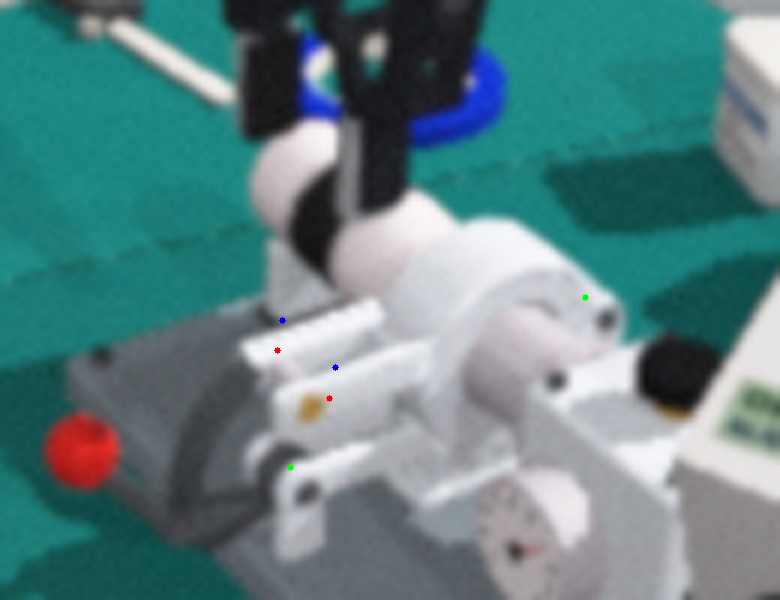

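Emit:
{"name": "move_arm", "arguments": {
  "rows": [
    [[-0.2, 0, -0.05], 0],
    [[-0.5, 0, -0.05], 0],
    [[-0.8, 0, -0.05], 0],
    [[-0.857, -0.005, -0.05], 0],
    [[-0.857, -0.005, -0.05], 0],
    [[-0.857, -0.005, -0.05], 0]
  ]
}}

```text
time: 22.75
eef_pos: [0.432, 0.0307, 0.1308]
eef_rot: [-0.0, 0.998, 0.055, -0.0]
ft_force: [-0.2, 0.6, 0.8]
grip_width: 0.052
```

```bash
python3 -c "
from h import *
g=knob(0);goal(g[0],g[1],.031,-1.4574)"
```

```text
shift units [-0.0086 -0.0005  0.9976] turn units -0.0055709244525319335 now a -1.460185462226266 tilt [-0.0004  0.     -1.    ]
```

Emit:
{"name": "move_arm", "arguments": {
  "rows": [
    [[-0.009, 0, 0.2], 0],
    [[-0.009, 0, 0.5], 0],
    [[-0.009, 0, 0.8], 0],
    [[-0.009, 0, 0.95], 0],
    [[-0.009, 0, 0.99], 0],
    [[-0.009, 0, 0.99], 0],
    [[-0.009, 0, 0.99], 0]
  ]
}}

```text
time: 23.33
eef_pos: [0.4316, 0.0306, 0.0325]
eef_rot: [0.0, 0.998, 0.055, 0.0]
ft_force: [0.1, -0.1, 0.0]
grip_width: 0.0521
```

Emit:
{"name": "move_arm", "arguments": {
  "rows": [
    [[0, 0, 0], 0],
    [[0, 0, 0], 0],
    [[0, 0, 0], 0],
    [[0, 0, 0], 0],
    [[0, 0, 0], 0],
    [[0, 0, 0], 0]
  ],
  "hand": 255
}}

```text
time: 23.83
eef_pos: [0.4312, 0.0299, 0.0329]
eef_rot: [0.001, 0.998, 0.056, 0.001]
ft_force: [-0.3, -7.8, 1.5]
grip_width: 0.0179
```

```bash
cat >> h.py <<'E'
def fk(l): a=np.arctan2(.037,-.080)-l; return np.array([.0881*np.cos(a),-.0881*np.sin(a)])*10
E
python3 -c "
from h import *
for a,b,n in((0,.36,4),(.36,.6,4),(.6,1.3,14)): print(a,[(round(l,3),(fk(l)-fk(a)).round(3).tolist()) for l in np.linspace(a,b,n+1)[1:]])"
```

```text
0 [(np.float64(0.09), [0.036, -0.07]), (np.float64(0.18), [0.079, -0.137]), (np.float64(0.27), [0.128, -0.2]), (np.float64(0.36), [0.182, -0.258])]
0.36 [(np.float64(0.42), [0.039, -0.036]), (np.float64(0.48), [0.08, -0.069]), (np.float64(0.54), [0.122, -0.101]), (np.float64(0.6), [0.167, -0.129])]
0.6 [(np.float64(0.65), [0.038, -0.022]), (np.float64(0.7), [0.078, -0.041]), (np.float64(0.75), [0.118, -0.059]), (np.float64(0.8), [0.159, -0.075]), (np.float64(0.85), [0.201, -0.088]), (np.float64(0.9), [0.244, -0.1]), (np.float64(0.95), [0.287, -0.109]), (np.float64(1.0), [0.33, -0.116]), (np.float64(1.05), [0.374, -0.121]), (np.float64(1.1), [0.418, -0.124]), (np.float64(1.15), [0.462, -0.124]), (np.float64(1.2), [0.506, -0.123]), (np.float64(1.25), [0.55, -0.119]), (np.float64(1.3), [0.594, -0.113])]
```

Emit:
{"name": "move_arm", "arguments": {
  "rows": [
    [[0, 0.008, 0], 0],
    [[0, 0.008, 0], 0]
  ]
}}

```text
time: 24.0
eef_pos: [0.4311, 0.0297, 0.0327]
eef_rot: [0.0, 0.998, 0.055, 0.001]
ft_force: [-0.7, -2.1, 1.0]
grip_width: 0.0176
```

Emit:
{"name": "move_arm", "arguments": {
  "rows": [
    [[0.036, 0, -0.07], 0],
    [[0.079, 0, -0.137], 0],
    [[0.128, 0, -0.2], 0],
    [[0.182, 0, -0.258], 0],
    [[0.182, 0, -0.258], 0],
    [[0.182, 0, -0.258], 0]
  ]
}}

```text
time: 24.5
eef_pos: [0.4488, 0.0318, 0.0582]
eef_rot: [0.0, 0.998, 0.055, -0.0]
ft_force: [-0.5, -3.2, -2.8]
grip_width: 0.0176
```

Emit:
{"name": "move_arm", "arguments": {
  "rows": [
    [[0.02, 0, -0.018], 0],
    [[0.039, 0, -0.036], 0],
    [[0.039, 0, -0.036], 0]
  ]
}}

```text
time: 24.75
eef_pos: [0.4524, 0.0322, 0.0616]
eef_rot: [0.0, 0.998, 0.055, -0.001]
ft_force: [-1.6, -4.0, -4.0]
grip_width: 0.0175
```

Emit:
{"name": "move_arm", "arguments": {
  "rows": [
    [[0.012, 0, -0.009], 0],
    [[0.02, 0, -0.016], 0],
    [[0.02, 0, -0.016], 0]
  ]
}}

```text
time: 25.0
eef_pos: [0.4542, 0.0325, 0.063]
eef_rot: [-0.0, 0.998, 0.055, -0.001]
ft_force: [-2.7, -3.7, -4.4]
grip_width: 0.0174
```

Emit:
{"name": "move_arm", "arguments": {
  "rows": [
    [[0.012, 0, -0.009], 0],
    [[0.021, 0, -0.016], 0],
    [[0.021, 0, -0.016], 0]
  ]
}}

```text
time: 25.25
eef_pos: [0.4563, 0.0327, 0.0647]
eef_rot: [-0.0, 0.998, 0.055, -0.001]
ft_force: [-3.1, -4.0, -3.9]
grip_width: 0.0174
```

Emit:
{"name": "move_arm", "arguments": {
  "rows": [
    [[0.01, 0, -0.007], 0],
    [[0.021, 0, -0.015], 0],
    [[0.021, 0, -0.015], 0]
  ]
}}

```text
time: 25.5
eef_pos: [0.4584, 0.033, 0.0662]
eef_rot: [-0.0, 0.998, 0.055, -0.001]
ft_force: [-3.4, -3.4, -3.5]
grip_width: 0.018
```

Emit:
{"name": "move_arm", "arguments": {
  "rows": [
    [[0.01, 0, -0.007], 0],
    [[0.022, 0, -0.014], 0],
    [[0.022, 0, -0.014], 0]
  ]
}}

```text
time: 25.75
eef_pos: [0.4604, 0.0332, 0.0675]
eef_rot: [-0.0, 0.998, 0.055, -0.001]
ft_force: [-3.8, -3.9, -1.9]
grip_width: 0.0177
```

Emit:
{"name": "move_arm", "arguments": {
  "rows": [
    [[0.011, 0, -0.007], 0],
    [[0.022, 0, -0.014], 0],
    [[0.022, 0, -0.014], 0]
  ]
}}

```text
time: 26.0
eef_pos: [0.4626, 0.0334, 0.069]
eef_rot: [-0.0, 0.998, 0.055, -0.001]
ft_force: [-3.8, -3.7, -2.9]
grip_width: 0.0174
```

Emit:
{"name": "move_arm", "arguments": {
  "rows": [
    [[0.011, 0, -0.007], 0],
    [[0.023, 0, -0.014], 0],
    [[0.023, 0, -0.014], 0]
  ]
}}

```text
time: 26.25
eef_pos: [0.4649, 0.0337, 0.0704]
eef_rot: [-0.0, 0.998, 0.055, -0.001]
ft_force: [-3.9, -3.8, -2.2]
grip_width: 0.0177
```

Emit:
{"name": "move_arm", "arguments": {
  "rows": [
    [[0.01, 0, -0.006], 0],
    [[0.023, 0, -0.013], 0],
    [[0.023, 0, -0.013], 0]
  ]
}}

```text
time: 26.5
eef_pos: [0.4671, 0.034, 0.0716]
eef_rot: [-0.0, 0.998, 0.055, -0.001]
ft_force: [-4.2, -3.9, -2.7]
grip_width: 0.0172
```

Emit:
{"name": "move_arm", "arguments": {
  "rows": [
    [[0.012, 0.004, -0.006], 0],
    [[0.024, 0.004, -0.012], 0],
    [[0.024, 0.004, -0.012], 0]
  ]
}}

```text
time: 26.75
eef_pos: [0.4695, 0.0341, 0.0728]
eef_rot: [-0.0, 0.998, 0.055, -0.001]
ft_force: [-4.5, -1.2, -2.0]
grip_width: 0.0176
```

Emit:
{"name": "move_arm", "arguments": {
  "rows": [
    [[0.012, 0, -0.006], 0],
    [[0.024, 0, -0.012], 0],
    [[0.024, 0, -0.012], 0]
  ]
}}

```text
time: 27.0
eef_pos: [0.472, 0.0344, 0.0741]
eef_rot: [-0.0, 0.998, 0.055, -0.001]
ft_force: [-4.9, -0.1, -3.0]
grip_width: 0.0174
```

Emit:
{"name": "move_arm", "arguments": {
  "rows": [
    [[0.012, 0, -0.005], 0],
    [[0.024, 0, -0.011], 0],
    [[0.024, 0, -0.011], 0]
  ]
}}

```text
time: 27.25
eef_pos: [0.4745, 0.0347, 0.0752]
eef_rot: [-0.0, 0.998, 0.055, -0.001]
ft_force: [-5.3, 0.0, -2.3]
grip_width: 0.0173
```

Emit:
{"name": "move_arm", "arguments": {
  "rows": [
    [[0.012, 0, -0.005], 0],
    [[0.024, 0, -0.011], 0],
    [[0.024, 0, -0.011], 0]
  ]
}}

```text
time: 27.5
eef_pos: [0.477, 0.0349, 0.0762]
eef_rot: [-0.0, 0.998, 0.055, -0.0]
ft_force: [-5.3, 2.1, -3.2]
grip_width: 0.0175
```

Emit:
{"name": "move_arm", "arguments": {
  "rows": [
    [[0.012, 0, -0.005], 0],
    [[0.024, 0, -0.01], 0],
    [[0.024, 0, -0.01], 0]
  ]
}}

```text
time: 27.75
eef_pos: [0.4794, 0.0352, 0.0772]
eef_rot: [-0.0, 0.998, 0.055, -0.0]
ft_force: [-5.1, 1.6, -3.6]
grip_width: 0.0177
```

Emit:
{"name": "move_arm", "arguments": {
  "rows": [
    [[0.012, 0, -0.005], 0],
    [[0.024, 0, -0.009], 0],
    [[0.024, 0, -0.009], 0]
  ]
}}

```text
time: 28.0
eef_pos: [0.4819, 0.0354, 0.0781]
eef_rot: [-0.0, 0.998, 0.055, -0.0]
ft_force: [-4.2, 2.9, -4.4]
grip_width: 0.0176
```

Emit:
{"name": "move_arm", "arguments": {
  "rows": [
    [[0.012, 0, -0.004], 0],
    [[0.024, 0, -0.008], 0],
    [[0.024, 0, -0.008], 0]
  ]
}}

```text
time: 28.25
eef_pos: [0.4843, 0.0357, 0.0789]
eef_rot: [-0.0, 0.998, 0.055, -0.0]
ft_force: [-4.1, 2.2, -4.3]
grip_width: 0.0176
```

Emit:
{"name": "move_arm", "arguments": {
  "rows": [
    [[0.012, 0, -0.003], 0],
    [[0.024, 0, -0.007], 0],
    [[0.024, 0, -0.007], 0]
  ]
}}

```text
time: 28.5
eef_pos: [0.4863, 0.036, 0.0795]
eef_rot: [-0.0, 0.998, 0.055, -0.001]
ft_force: [-5.6, 2.5, -3.7]
grip_width: 0.0176
```

Emit:
{"name": "move_arm", "arguments": {
  "rows": [
    [[0.012, 0, -0.003], 0],
    [[0.024, 0, -0.006], 0],
    [[0.024, 0, -0.006], 0]
  ]
}}

```text
time: 28.75
eef_pos: [0.4881, 0.0362, 0.08]
eef_rot: [-0.0, 0.998, 0.055, -0.001]
ft_force: [-9.0, 1.3, -1.7]
grip_width: 0.0174
```

Emit:
{"name": "move_arm", "arguments": {
  "rows": [
    [[0.01, 0, -0.002], 0],
    [[0.016, 0, -0.004], 0],
    [[0.016, 0, -0.004], 0]
  ]
}}

```text
time: 29.0
eef_pos: [0.4891, 0.0363, 0.0803]
eef_rot: [-0.0, 0.998, 0.055, -0.002]
ft_force: [-11.2, 1.9, -0.9]
grip_width: 0.0174
```

Emit:
{"name": "move_arm", "arguments": {
  "rows": [
    [[0.01, 0, -0.002], 0],
    [[0.016, 0, -0.004], 0],
    [[0.016, 0, -0.004], 0]
  ]
}}

```text
time: 29.25
eef_pos: [0.4905, 0.0365, 0.0806]
eef_rot: [-0.0, 0.998, 0.055, -0.002]
ft_force: [-10.4, 1.3, -1.2]
grip_width: 0.0176
```

Emit:
{"name": "move_arm", "arguments": {
  "rows": [
    [[0.01, 0, -0.002], 0],
    [[0.014, 0, -0.003], 0],
    [[0.014, 0, -0.003], 0]
  ]
}}

```text
time: 29.5
eef_pos: [0.4915, 0.0366, 0.0809]
eef_rot: [-0.0, 0.998, 0.055, -0.003]
ft_force: [-13.5, 0.6, 0.6]
grip_width: 0.0176
```

Emit:
{"name": "move_arm", "arguments": {
  "rows": [
    [[0.01, 0, -0.002], 0],
    [[0.014, 0, -0.003], 0],
    [[0.014, 0, -0.003], 0]
  ]
}}

```text
time: 29.75
eef_pos: [0.4927, 0.0368, 0.0811]
eef_rot: [-0.0, 0.998, 0.055, -0.003]
ft_force: [-14.1, -0.3, -0.2]
grip_width: 0.0173
```

Emit:
{"name": "move_arm", "arguments": {
  "rows": [
    [[0.01, 0, -0.002], 0],
    [[0.012, 0, -0.002], 0],
    [[0.012, 0, -0.002], 0]
  ]
}}

```text
time: 30.0
eef_pos: [0.4931, 0.0368, 0.0812]
eef_rot: [-0.0, 0.998, 0.056, -0.004]
ft_force: [-17.8, -0.0, 3.6]
grip_width: 0.0174
```

Emit:
{"name": "move_arm", "arguments": {
  "rows": [
    [[0, 0, 0], 0],
    [[0, 0, 0], 0],
    [[0, 0, 0], 0]
  ]
}}

```text
time: 30.25
eef_pos: [0.493, 0.0368, 0.0811]
eef_rot: [-0.0, 0.998, 0.056, -0.004]
ft_force: [-17.9, -0.8, 3.5]
grip_width: 0.0174
```

Emit:
{"name": "move_arm", "arguments": {
  "rows": [
    [[0, 0, 0], 0],
    [[0, 0, 0], 0],
    [[0, 0, 0], 0],
    [[0, 0, 0], 0],
    [[0, 0, 0], 0]
  ],
  "hand": 90
}}

```text
time: 30.67
eef_pos: [0.4972, 0.0367, 0.0823]
eef_rot: [0.0, 0.998, 0.055, 0.001]
ft_force: [0.4, 0.3, -0.6]
grip_width: 0.0551
```

Emit:
{"name": "move_arm", "arguments": {
  "rows": [
    [[0, 0, -0.2], 0],
    [[0, 0, -0.5], 0],
    [[0, 0, -0.8], 0],
    [[0, 0, -1], 0],
    [[0, 0, -1], 0],
    [[0, 0, -1], 0]
  ]
}}

```text
time: 31.17
eef_pos: [0.4972, 0.0367, 0.1828]
eef_rot: [0.0, 0.998, 0.055, 0.001]
ft_force: [-0.3, -0.4, 0.3]
grip_width: 0.0552
```

```bash
python3 -c "
from h import *
t,s=cams();k=red(s);print(k,red(t),manip.sense()['ft_force'])
for l in(.8,.85,.9,.95,1.0):print(l,proj(s,knob(l))[0])"
```

```text
(array([[254.618 , 215.8764]]), array([89], dtype=int32)) (array([], shape=(0, 2), dtype=float64), array([], dtype=int32)) [-0.3085  0.5403 -0.2061]
0.8 [251.1168 217.431 ]
0.85 [252.9984 216.229 ]
0.9 [254.9003 215.1148]
0.95 [256.8165 214.0911]
1.0 [258.7414 213.1606]
```

```bash
python3 -c "
from h import *
s=manip.read_camera('side');print(red(s)[0],manip.sense()['time']);print(manip.job_done())"
```

```text
[[254.6854 215.7865]] 31.3167
the job is handed in; nothing more can be done
None
```

I fitted the canister, shut the clamp ring and tightened the lever, then handed the job in at about 31 s. I got no verdict back.

**Canister:** I lowered it into the open half of the clamp after feeling for the seal. Its feet stand on the base plate at the height I expected, and a picture taken after release showed it sitting straight.

**Clamp ring:** I swung the hinged half over and pressed until it hit a hard stop. That took about 45 N for a moment, more than the 10–20 N suggested. My last picture showed the lug where it should be with the ring fully shut.

**Lever:** I tightened it to about 17 N along its swing, which includes a few N of friction where the knob turns in the fingers. After I let go, two camera readings put the knob at about 0.89 rad and it had not moved. The force rose more slowly than expected, about 1.4 N/mm at first instead of 3 N/mm, then faster at the end. I relied on the force reading, not the distance travelled. I could not measure the hook's pull itself.

**What went wrong or disagreed:**
- **First grasp:** it caught only the top of the tube. The fingertips were about 32 mm short of the reported tool point, so I opened and gripped again lower.
- **Cameras:** the two disagreed by about 5 mm in y. The grip on the lug showed the side camera was right.
- **No final picture:** all 12 allowed pictures were used before the lever was tightened, so the last check was the knob position worked out from the side image. I never re-checked the canister's final seating directly, nor whether the loupe, tape, cutters or caliper had moved.

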